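Stack the upper clock frame on its base frame

ROBOT

A 6-joint arm with a two-finger parallel gripper is mounted at the origin on the work surface. World frame = base frame: x ahead of the robot, y to its left, z up, the work surface at z = 0. Lengths are in m, angles in rad, forces in N, time in s.
With the tool pointing down it reaches from about 0.325 to 0.9 m from the base axis. Payload 6.1 kg.
Tool frame: the origin (TCP) lies on the centre line of the jaws, within the pads' length; the fingertips stand bot.finger_overhang ahead of it and the grasp point (between the pads) lies 5 mm behind it (bot.finger_overhang is the distance from the TCP to the fingertips, in m); z points along the fingers, y is the direction in which the jaws open and shut (so a half turn about z gives the same grasp; the last joint's range is limited). The gripper opens to 87 mm and grips with 3 to 60 N. Pads are 19 mm wide; open, the fingers measure 117 mm over their backs; the gripper's body (75 mm by 190 mm) begins 51 mm behind the grasp point.
Start: joints at [1.022, 0.22, 1.526, -0, 1.395, -0.126], TCP at [0.256, 0.57, 0.237] pointing down, gripper open.
Joint ranges: [-2.98, 2.98], [-0.91, 2.08], [0.09, 2.57], [-1.24, 4.39], [0.2, 2.65], [-2.68, 2.68]. Speed limits (rad/s): [2.57, 2.57, 3.01, 3.14, 3.14, 3.14].

INTERFACE

Orientations are given as [roll, pitch, yaw] about the fixed x, y, z axes, in that order (R = Rz(yaw) Ry(pitch) Rx(roll)).
In Python, from rig import bot gives the robot as it stands.
- The arm moves only by the shell command python3 -m handwheel 'ROWS' [OPENING] [FORCE]. ROWS is JSON, a list of rows, each an object of numbers: "dx", "dy", "dz": the shift along the tool's x, y, z each as a share of 100 mm, from -1 to 1; "roll": the turn about the tool's z as a share of 180 degrees, from -1 to 1. In form: [{"dx": .., "dy": .., "dz": .., "roll": ..}, ...]. A call has 1 to 8 rows; each row is the pose to reach, as a shift and turn from the pose measured when the call began, along the tool's axes at that moment, turning the shorter way round; what a row does not reach only later rows make up. A row lasts 1/8 s, in which the tool goes at most 62.5 mm and 10.7 degrees, less where a joint would pass 70% of its speed; a pose out of reach is approached as far as the arm can. A call with a number of a shift or a turn outside -1 to 1 is refused whole. A call with a gripper value outside its range is refused whole. OPENING is the closure, from 0 (fully open) to 1 (shut), set as the call begins (- or left out, the last holds). The fingers move at their own pace and stop on an object; FORCE is the grip in N (left out, the last holds). Time passes only in rows, so rows that repeat a pose let the fingers close. It gives the time, the measured TCP pose, the force and the opening at its end, in the units of the state.
- bot.sense(): the state, without advancing time (a new reading comes with each control period).
- bot.camera(name): name is "scene" or "top"; returns a dict with "pixels" (480x640x3 uint8, red, green, blue), "K" (3x3 intrinsics, pixels), "dist" ([k1, k2, p1, p2, k3] as OpenCV has them; the pictures are not rectified), "rvec" (rotation vector, rad) and "tvec" (3), from world to camera coordinates, as OpenCV has them. Camera axes: x right, y down, z forward; pixel columns grow to the right and rows downward; lengths in m; the calibration is good to about 2 mm. A picture is of the moment at which its call begins. There is no depth.
- bot.close_job(): hands the job in, once; it reports no verdict.
The state is a dict: "time_s": time; "joint_positions": joint angles; "joint_vel": joint speeds; "joint_torque": joint torques, N m; "position": TCP position; "eef_rot": TCP orientation; "contact_force": force on the tool from outside, world axes, zero at the start; "torque": the same for the moment, N m; "width": finger opening in m.
Only numpy, scipy, OpenCV 4.12 (cv2) and the standard library are available. Lean on these libraries where they do the work, as an engineer would, in place of code of your own. Each camera call takes 0.05 s, during which the arm holds its last target.

TASK

Pick up the larger steel stacking frame by its handle and stack it on the low base frame, so that its four corner feet stand in the four corner cups of the base. Lower it gently until the feet rest on the floors of the cups, only then let go, and leave the smaller square frame where it is.

Things in the scene. Friction and masses are not known exactly. Their poses are not given: they have to be found in the camera images.
- upper_frame: Frame to stack: loose grey steel, 0.35-0.7 kg, 180 (its x) x 140 mm. Four 12 mm round posts at x +-70, y +-50, feet tapered to 8 mm. Origin: footprint centre at the feet's ends; z up. Open deck, top 78 mm up; corner cups to 103. Dark flat handle bar along x over the middle: 100 long, 12 thick (y), 18 high, centre 125 mm above origin, 38 mm clear below, 80 mm between its uprights.
- base_frame: Low frame, fixed to the bench: grey steel, 180 (its x) x 140 mm, no handle, two flat tins in the middle (77 mm tall). Four square open cups at x +-70, y +-50: 32 mm inside, walls 4, floors 45 and rims 70 mm up. Origin: footprint centre at bench height; z up. The upper frame fits either way round; seated, its origin is 45 mm above this one, feet with 10 mm play each way.
- small_frame: Bystander to leave alone: a smaller, square loose frame of the same make, 120 x 120 mm over the corners, 111 mm tall to the top of its short handle. Its posts, 80 mm apart, do not match the base. Origin: footprint centre at the feet's ends.
Mind the look-alikes: they are no part of the job. Leave any green look-alike of the base_frame alone.

How it is judged:
On the way:
1. the larger frame is lifted clear of the bench (height (world z) of upper_frame above 0.03 m), for 0.2 s.
At the end, for the whole second after the job is handed in: The larger frame stands at rest on the base frame with its feet on the cup floors: origin 40 to 51 mm above the base's, centres within 18 mm, long sides within 0.2 rad (either way round), tilted less than 0.06 rad (z of upper_frame in the frame of base_frame between 0.04 and 0.051 m and horizontal distance between upper_frame and base_frame below 0.018 m and angle between the x axis of upper_frame and the x axis of base_frame, either way round below 0.2 rad and angle between upper_frame's own z axis and vertical below 0.06 rad and linear speed of upper_frame below 0.02 m/s and angular speed of upper_frame below 0.1 rad/s); the robot touches nothing.
It fails at once if the smaller square frame is moved by more than 30 mm (distance of small_frame from where it was at the start of the episode above 0.03 m).
It fails at once if the larger frame is dropped into the base (faster than 0.6 m/s, the speed of an 18 mm fall, with its feet at or below 30 mm above the cup floors) (horizontal distance between upper_frame and base_frame below 0.06 m and z of upper_frame in the frame of base_frame below 0.075 m and linear speed of upper_frame above 0.6 m/s).
It also fails if it takes over 43 s, if anything falls off the work surface, if the arm or the gripper's body presses on something with over 40 N, if the wrist force passes 120 N, or if a joint passes its speed limit or range.

## Working session

There is one attempt and no reset: what is moved stays moved. The work goes in short steps, Python scripts to look and compute and a shell command to move; the robot and the scene stay as the last step left them, time stands still between calls to the robot, and variables do not carry over. Pictures are saved under pics/ and viewed, and the job is handed in when it is done.

```bash
ls; mkdir -p pics; python3 - <<'E'
from rig import bot
import cv2
s=bot.sense();print(s, bot.finger_overhang)
for n in("scene","top"):
    c=bot.camera(n);cv2.imwrite(f"pics/{n}0.png",c["pixels"][:,:,::-1]);print(n,c["K"],c["dist"],c["rvec"],c["tvec"])
E
```

```text
pics
{'time_s': 0.0, 'joint_positions': array([ 1.02191237e+00,  2.21235269e-01,  1.52759958e+00, -2.16455075e-05,
        1.39469902e+00, -1.26103339e-01]), 'joint_vel': array([-3.18616031e-04,  9.50382196e-05, -1.76291040e-03, -2.53714877e-04,
        1.03267500e-03,  3.03255580e-04]), 'joint_torque': array([-3.70272155e-04, -4.94627953e+01, -3.87368560e+01,  6.96170144e-02,
        5.75449853e-02, -1.86660086e-04]), 'position': array([0.25613758, 0.56945688, 0.23543767]), 'eef_rot': array([-3.13966417e+00, -2.23011491e-04,  2.71881563e+00]), 'contact_force': array([-0.42882543,  0.16376475, -0.63142991]), 'torque': array([-0.01345389, -0.01609184, -0.01737413]), 'width': 0.08696524559489642} 0.014
scene [[482.4663014    0.         325.27859764]
 [  0.         482.4663014  240.10584011]
 [  0.           0.           1.        ]] [-0.04839068  0.          0.          0.          0.        ] [ 2.01108007  1.35054575 -0.56079867] [-0.19995444 -0.28896751  1.28420487]
top [[489.22953564   0.         320.59658187]
 [  0.         489.22953564 237.63953452]
 [  0.           0.           1.        ]] [0.04559132 0.         0.         0.         0.        ] [ 2.18245702 -2.20622001  0.12663684] [0.00712186 0.52543105 0.88036729]
```

View pics/scene0.png

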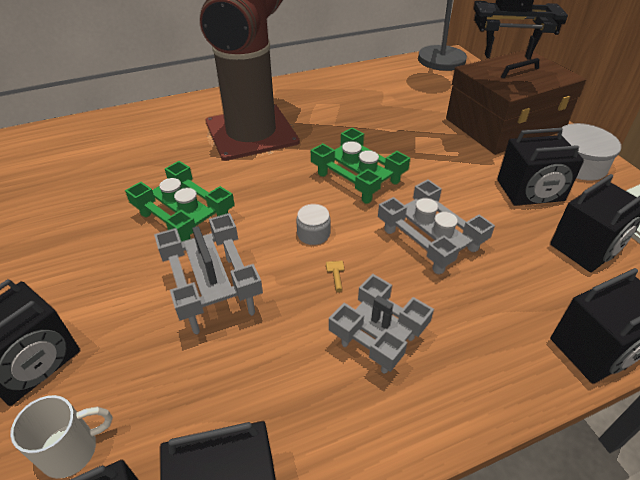

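View pics/top0.png

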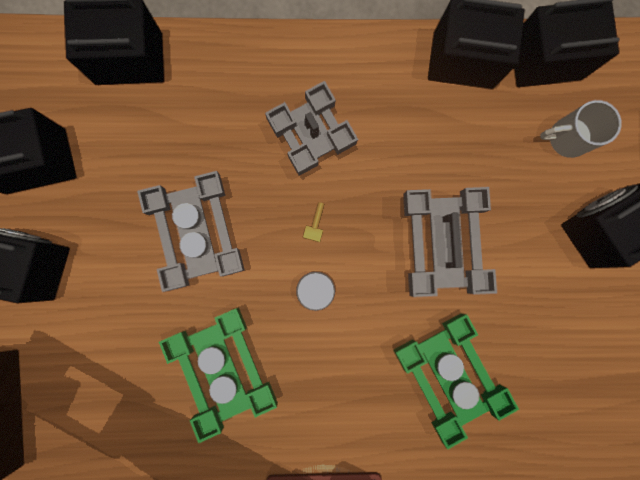

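The scene view shows the larger frame at about (210,265) px, the grey base at (435,225) and the small frame at (382,325). In the top view they are at (450,242), (190,232) and (311,130), with two green look-alikes at the bottom. Next I'll zoom in on the top view.

```bash
python3 - <<'E'
import cv2,numpy as np
im=cv2.imread("pics/top0.png")
a=cv2.resize(im[160:310,385:515],None,fx=3,fy=4,interpolation=cv2.INTER_CUBIC)
a=cv2.resize(im[165:305,390:505],None,fx=3.4,fy=4,interpolation=cv2.INTER_CUBIC)
b=cv2.resize(im[165:305,135:250],None,fx=3.4,fy=4,interpolation=cv2.INTER_CUBIC)
cv2.imwrite("pics/crop1.png",np.hstack([a,b]))
hsv=cv2.cvtColor(im,cv2.COLOR_BGR2HSV)
for p in[(418,202),(408,202),(418,190),(450,242),(455,242),(152,200),(143,200),(185,215),(440,240)]:print(p,hsv[p[1],p[0]])
E
```

```text
(418, 202) [ 15  27 134]
(408, 202) [ 14  26 127]
(418, 190) [ 12  28 135]
(450, 242) [12 31 83]
(455, 242) [12 30 85]
(152, 200) [ 14  21 133]
(143, 200) [17 39 46]
(185, 215) [120   6 170]
(440, 240) [ 11  23 120]
```

View pics/crop1.png

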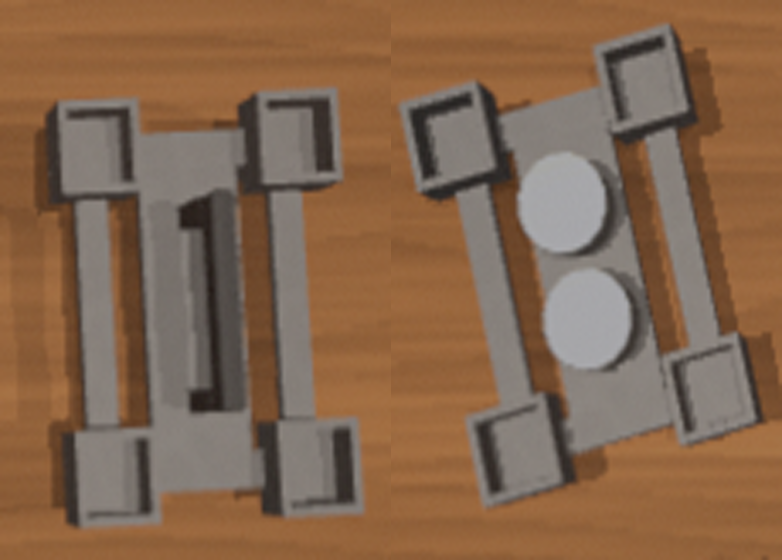

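```bash
cat > h.py <<'E'
import cv2,numpy as np
from rig import bot
def cam(n,save=None):
    c=bot.camera(n)
    if save: cv2.imwrite(save,c["pixels"][:,:,::-1])
    return c
def ray(c,uv,z):
    K=np.array(c["K"]);R,_=cv2.Rodrigues(np.array(c["rvec"]));C=-R.T@np.array(c["tvec"])
    p=cv2.undistortPoints(np.array(uv,float).reshape(-1,1,2),K,np.array(c["dist"])).reshape(-1,2)
    d=np.c_[p,np.ones(len(p))]@R
    return C+d*((z-C[2])/d[:,2])[:,None]
def proj(c,P):
    return cv2.projectPoints(np.array(P,float),np.array(c["rvec"]),np.array(c["tvec"]),np.array(c["K"]),np.array(c["dist"]))[0].reshape(-1,2)
E
python3 - <<'E'
from h import *
c=cam("top");s=cam("scene")
def m(l,ox): return [(ox[0]+x/3.4 ,165+y/4) for x,y in l]
U=ray(c,m([(98.5,148),(300,137),(115,476),(318,466)],(390,)),.103)
B=ray(c,m([(450-391,138),(643-391,79),(518-391,449),(713-391,390)],(135,)),.070)
for n,P in(("U",U),("B",B)):
    print(n,P.round(4)[:,:2].tolist(),"centre",P.mean(0).round(4))
    d=lambda a,b:np.linalg.norm(P[a]-P[b]).round(4)
    v=P[0]+P[1]-P[2]-P[3]; w=P[0]+P[2]-P[1]-P[3]
    print(d(0,2),d(1,3),d(0,1),d(2,3),"yaw",np.degrees([np.arctan2(v[1],v[0]),np.arctan2(w[1],w[0])]))
H=ray(c,m([(223,191),(233,410)],(390,)),.134);print("handle",H.round(4),H.mean(0))
# overlay in scene
im=s["pixels"][:,:,::-1].copy()
for P in list(U)+list(B)+list(H):
    u=proj(s,[P])[0];cv2.circle(im,tuple(int(round(t)) for t in u),2,(0,0,255),-1)
cv2.imwrite("pics/ov.png",cv2.resize(im[120:360,120:520],(800,480)))
E
```

```text
U [[0.5778, -0.1634], [0.5816, -0.2644], [0.4394, -0.1675], [0.4425, -0.2678]] centre [ 0.5103 -0.2158  0.103 ]
0.1385 0.1391 0.101 0.1003 yaw [ 1.55301079 91.97916009]
B [[0.5903, 0.293], [0.6158, 0.1963], [0.456, 0.2573], [0.4799, 0.1603]] centre [0.5355 0.2267 0.07  ]
0.139 0.1405 0.1 0.0999 yaw [ 14.8316559  104.32690907]
handle [[ 0.5548 -0.2154  0.134 ]
 [ 0.4657 -0.217   0.134 ]] [ 0.5102258  -0.21617828  0.134     ]
```

View pics/ov.png

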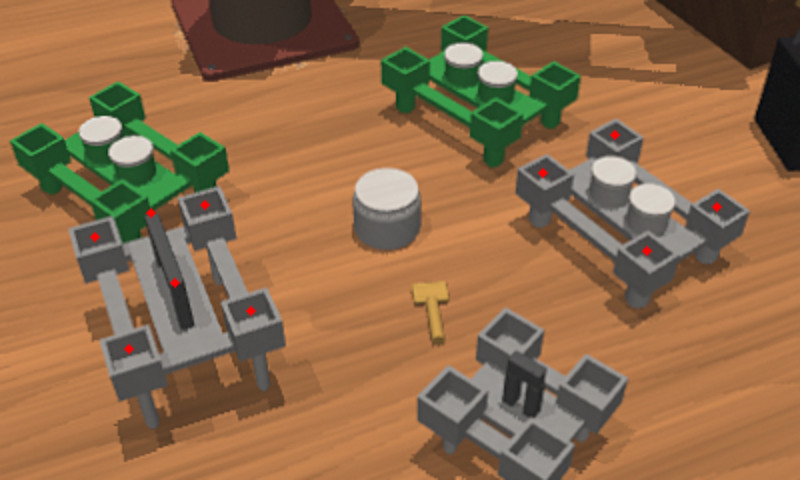

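Both views agree, and the cup spacings come out at 139/100 mm where 140/100 is expected. Now I'll drive towards the frame.

```bash
python3 -m handwheel '[{"dx":-0.45,"dy":-0.5},{"dx":-0.9,"dy":-1},{"dx":-0.9,"dy":-1}]' 0 30; python3 -m handwheel '[{"dx":-0.45,"dy":-0.5},{"dx":-0.9,"dy":-1},{"dx":-0.9,"dy":-1}]'; python3 -m handwheel '[{"dx":-0.45,"dy":-0.5},{"dx":-0.9,"dy":-1},{"dx":-0.9,"dy":-1}]'
```

```text
$[0]: bad value
$[0]: bad value
$[0]: bad value
```

```bash
python3 -m handwheel '[{"dx":-0.45,"dy":-0.5,"dz":0,"roll":0},{"dx":-0.9,"dy":-1,"dz":0,"roll":0},{"dx":-0.9,"dy":-1,"dz":0,"roll":0}]' 0 30; python3 -m handwheel '[{"dx":-0.45,"dy":-0.5,"dz":0,"roll":0},{"dx":-0.9,"dy":-1,"dz":0,"roll":0},{"dx":-0.9,"dy":-1,"dz":0,"roll":0}]'
```

```text
time_s: 0.57
position: [0.2979, 0.4385, 0.2354]
eef_rot: [-3.139, 0.0, 2.716]
contact_force: [0.5, -0.2, -0.0]
width: 0.087
time_s: 0.95
position: [0.3394, 0.3083, 0.2358]
eef_rot: [-3.139, 0.001, 2.713]
contact_force: [-0.0, 0.3, -0.1]
width: 0.0872
```

```bash
python3 -m handwheel '[{"dx":-0.45,"dy":-0.5,"dz":0,"roll":0},{"dx":-0.92,"dy":-1,"dz":0,"roll":0},{"dx":-0.92,"dy":-1,"dz":0,"roll":0}]' 0 30; python3 -m handwheel '[{"dx":-0.45,"dy":-0.5,"dz":0,"roll":0},{"dx":-0.92,"dy":-1,"dz":0,"roll":0},{"dx":-0.92,"dy":-1,"dz":0,"roll":0}]';python3 -m handwheel '[{"dx":-0.45,"dy":-0.5,"dz":0,"roll":-0.05},{"dx":-0.92,"dy":-1,"dz":0,"roll":-0.1},{"dx":-0.92,"dy":-1,"dz":0,"roll":-0.14},{"dx":-0.92,"dy":-1,"dz":0,"roll":-0.145},{"dx":-0.92,"dy":-1,"dz":0,"roll":-0.145}]'
```

```text
time_s: 1.32
position: [0.3826, 0.1773, 0.2365]
eef_rot: [-3.14, 0.001, 2.709]
contact_force: [-0.5, 0.6, -0.1]
width: 0.0875
time_s: 1.7
position: [0.4254, 0.0464, 0.2371]
eef_rot: [-3.14, 0.002, 2.706]
contact_force: [-0.7, 0.2, 0.3]
width: 0.0873
time_s: 2.33
position: [0.4666, -0.0811, 0.2372]
eef_rot: [-3.14, 0.001, -3.122]
contact_force: [-0.6, 0.2, 0.2]
width: 0.0867
```

```bash
python3 -m handwheel '[{"dx":-0.2,"dy":-0.5,"dz":0,"roll":0},{"dx":-0.41,"dy":-1,"dz":0,"roll":-0.003},{"dx":-0.41,"dy":-1,"dz":0,"roll":-0.003}]' 0 30; python3 -m handwheel '[{"dx":0,"dy":-0.36,"dz":0,"roll":0},{"dx":0,"dy":-0.36,"dz":0.4,"roll":0},{"dx":0,"dy":-0.36,"dz":0.8,"roll":0},{"dx":0,"dy":-0.36,"dz":0.8,"roll":0},{"dx":0,"dy":-0.36,"dz":0.8,"roll":0}]'
python3 - <<'E'
from h import *
s=bot.sense();print(s["position"],s["eef_rot"])
a=cam("top")["pixels"][:,:,::-1];b=cam("scene")["pixels"][:,:,::-1]
cv2.imwrite("pics/g1.png",np.hstack([cv2.resize(a[150:330,380:520],(400,514)),cv2.resize(b[180:360,140:280],(400,514))]))
E
```

```text
time_s: 2.7
position: [0.5105, -0.1811, 0.237]
eef_rot: [-3.14, 0.001, -3.115]
contact_force: [0.3, 1.1, 0.2]
width: 0.0871
time_s: 3.32
position: [0.5124, -0.2163, 0.1588]
eef_rot: [-3.14, 0.002, -3.115]
contact_force: [-0.3, -1.0, 1.3]
width: 0.0872
[ 0.51236    -0.21632057  0.15879807] [-3.13966662e+00  2.09012262e-03 -3.11459884e+00]
```

View pics/g1.png

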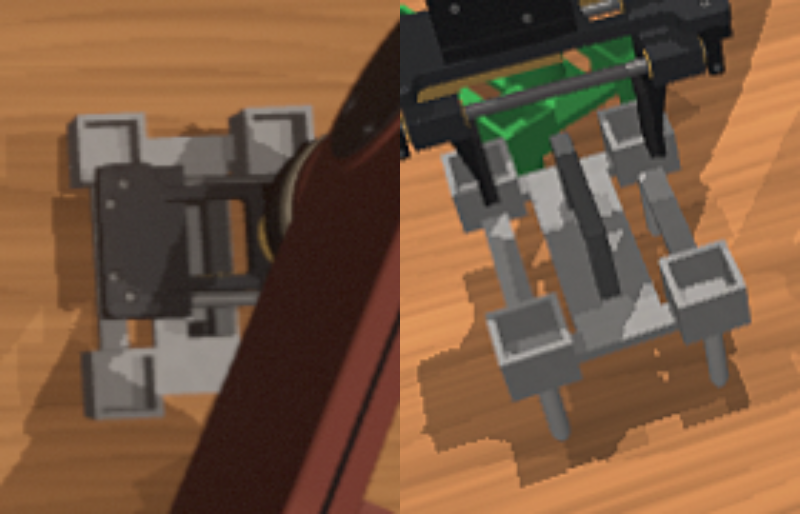

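The jaws straddle the dark bar in both views: bar at (210,230) in the left panel and (590,220) in the right. I'll lower and grip.

```bash
python3 -m handwheel '[{"dx":0.02,"dy":0,"dz":0.2,"roll":0},{"dx":0.02,"dy":0,"dz":0.39,"roll":0},{"dx":0.02,"dy":0,"dz":0.39,"roll":0},{"dx":0.02,"dy":0,"dz":0.39,"roll":0}]' 0 50; python3 -m handwheel '[{"dx":0,"dy":0,"dz":0,"roll":0},{"dx":0,"dy":0,"dz":0,"roll":0},{"dx":0,"dy":0,"dz":0,"roll":0},{"dx":0,"dy":0,"dz":0,"roll":0},{"dx":0,"dy":0,"dz":0,"roll":0},{"dx":0,"dy":0,"dz":0,"roll":0},{"dx":0,"dy":0,"dz":0,"roll":0},{"dx":0,"dy":0,"dz":0,"roll":0}]' 1 50
```

```text
time_s: 3.92
position: [0.5109, -0.2174, 0.1202]
eef_rot: [-3.139, 0.003, -3.115]
contact_force: [0.2, -0.7, -0.2]
width: 0.0871
time_s: 4.92
position: [0.5109, -0.2174, 0.1202]
eef_rot: [-3.139, 0.003, -3.115]
contact_force: [-0.5, -0.9, 0.2]
width: 0.0146
```

```bash
python3 -m handwheel '[{"dx":0,"dy":0,"dz":0,"roll":0},{"dx":0,"dy":0,"dz":0,"roll":0},{"dx":0,"dy":0,"dz":0,"roll":0}]' 1 50; python3 -m handwheel '[{"dx":0,"dy":0,"dz":-0.1,"roll":0},{"dx":0,"dy":0,"dz":-0.25,"roll":0},{"dx":0,"dy":0,"dz":-0.4,"roll":0},{"dx":0,"dy":0,"dz":-0.4,"roll":0},{"dx":0,"dy":0,"dz":-0.4,"roll":0}]'
python3 - <<'E'
from h import *
s=bot.sense();print(s["torque"])
a=cam("top")["pixels"][:,:,::-1];b=cam("scene")["pixels"][:,:,::-1]
cv2.imwrite("pics/g2.png",np.hstack([cv2.resize(a[150:330,380:520],(400,514)),cv2.resize(b[180:360,140:280],(400,514))]))
E
```

```text
time_s: 5.3
position: [0.5108, -0.2172, 0.1201]
eef_rot: [-3.139, 0.003, -3.115]
contact_force: [1.3, 1.0, -0.6]
width: 0.0112
time_s: 5.92
position: [0.5106, -0.217, 0.1601]
eef_rot: [-3.139, 0.003, -3.115]
contact_force: [0.1, -0.2, -6.0]
width: 0.0119
[0.04869306 0.04799978 0.01500552]
```

View pics/g2.png

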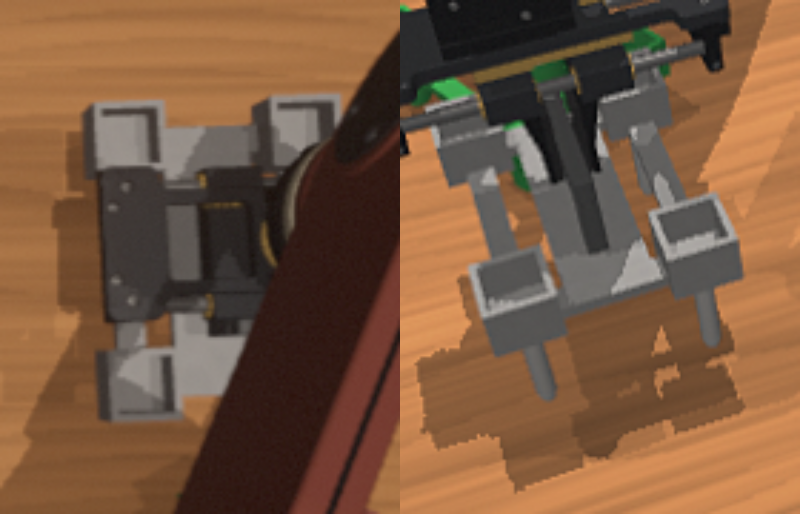

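The frame is lifted level and reads about 6 N. I'll raise it further and carry it over.

```bash
python3 -m handwheel '[{"dx":0,"dy":0,"dz":-0.2,"roll":0},{"dx":0,"dy":0,"dz":-0.5,"roll":0},{"dx":0,"dy":0,"dz":-0.8,"roll":0},{"dx":0,"dy":0,"dz":-0.9,"roll":0},{"dx":0,"dy":0,"dz":-0.9,"roll":0}]' 
python3 -m handwheel '[{"dx":-0.01,"dy":0.1,"dz":0,"roll":0},{"dx":-0.03,"dy":0.35,"dz":0,"roll":0},{"dx":-0.06,"dy":0.7,"dz":0,"roll":0},{"dx":-0.08,"dy":1,"dz":0,"roll":0}]'
python3 -m handwheel '[{"dx":-0.03,"dy":0.35,"dz":0,"roll":0},{"dx":-0.06,"dy":0.7,"dz":0,"roll":0},{"dx":-0.08,"dy":1,"dz":0,"roll":0}]'
python3 -m handwheel '[{"dx":-0.03,"dy":0.35,"dz":0,"roll":0},{"dx":-0.06,"dy":0.7,"dz":0,"roll":0},{"dx":-0.08,"dy":1,"dz":0,"roll":0}]'
```

```text
time_s: 6.65
position: [0.5101, -0.2167, 0.2492]
eef_rot: [-3.14, 0.002, -3.115]
contact_force: [-0.0, 1.1, -6.7]
width: 0.0114
time_s: 7.15
position: [0.5145, -0.1145, 0.2471]
eef_rot: [-3.142, -0.001, -3.115]
contact_force: [1.5, 0.6, -6.8]
width: 0.0116
time_s: 7.52
position: [0.5188, -0.0121, 0.2453]
eef_rot: [3.141, -0.003, -3.114]
contact_force: [0.3, -0.2, -5.5]
width: 0.0116
time_s: 7.9
position: [0.5228, 0.09, 0.2435]
eef_rot: [3.14, -0.006, -3.114]
contact_force: [0.5, -0.4, -5.8]
width: 0.0113
```

```bash
python3 -m handwheel '[{"dx":-0.03,"dy":0.35,"dz":0,"roll":-0.02},{"dx":-0.06,"dy":0.7,"dz":0,"roll":-0.045},{"dx":-0.12,"dy":0.9,"dz":0,"roll":-0.065},{"dx":-0.12,"dy":1,"dz":0,"roll":-0.073},{"dx":-0.12,"dy":1,"dz":0,"roll":-0.073}]'
python3 -m handwheel '[{"dx":0.05,"dy":0.18,"dz":0,"roll":0},{"dx":0.05,"dy":0.36,"dz":0,"roll":0},{"dx":0.05,"dy":0.36,"dz":0,"roll":0},{"dx":0.05,"dy":0.36,"dz":0,"roll":0}]'
```

```text
time_s: 8.52
position: [0.5318, 0.1903, 0.2431]
eef_rot: [3.139, -0.007, -2.884]
contact_force: [0.7, -0.2, -6.4]
width: 0.0112
time_s: 9.02
position: [0.5178, 0.2239, 0.2433]
eef_rot: [3.14, -0.007, -2.884]
contact_force: [0.0, 0.2, -6.8]
width: 0.0114
```

```bash
python3 -m handwheel '[{"dx":-0.1,"dy":-0.02,"dz":0.2,"roll":0},{"dx":-0.18,"dy":-0.02,"dz":0.32,"roll":0},{"dx":-0.18,"dy":-0.02,"dz":0.32,"roll":0},{"dx":-0.18,"dy":-0.02,"dz":0.32,"roll":0}]'
python3 - <<'E'
from h import *
s=bot.sense();print(s["position"],s["eef_rot"])
a=cam("top","pics/t3.png")["pixels"][:,:,::-1];b=cam("scene","pics/s3.png")["pixels"][:,:,::-1]
cv2.imwrite("pics/g3.png",np.hstack([cv2.resize(a[150:330,120:260],(400,514)),cv2.resize(b[130:310,360:500],(400,514))]))
E
```

```text
time_s: 9.52
position: [0.5355, 0.2264, 0.2109]
eef_rot: [3.14, -0.008, -2.884]
contact_force: [-0.1, 0.0, -5.3]
width: 0.0114
[0.53546446 0.22638083 0.21085335] [ 3.13956107 -0.00752781 -2.88400407]
```

View pics/g3.png

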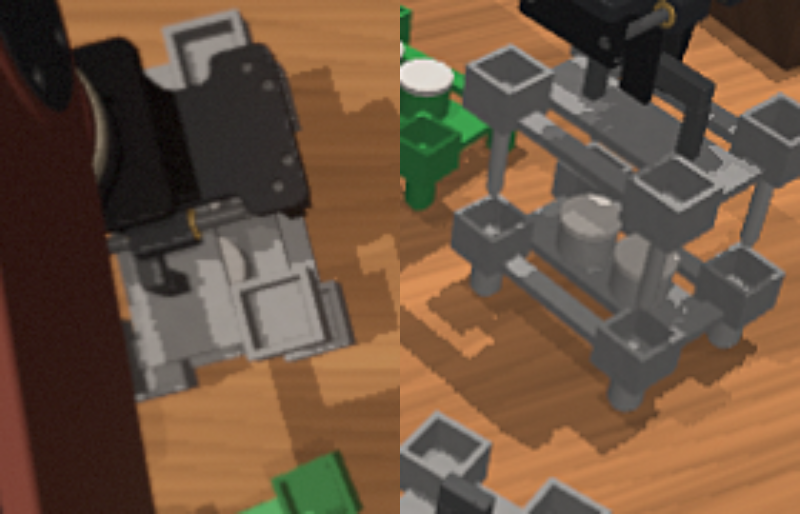

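```bash
python3 - <<'E'
from h import *
t=cam("top");s=cam("scene");k=400/140
S=np.array([(360+(x-400)/k,130+y/k) for x,y in[(509,81),(673,189)]]);T=np.array([(120+282/k,150+312/k)])
z=.2109-.120+.103
th=np.radians(14.7);R=np.array([[np.cos(th),-np.sin(th)],[np.sin(th),np.cos(th)]])
C=np.array([[sx*.07,sy*.05] for sx in(1,-1) for sy in(1,-1)])@R.T+[.5355,.2264]
print("expected",C.round(4).tolist())
print("scene",ray(s,S,z).round(4).tolist());print("top",ray(t,T,z).round(4).tolist())
# base near cup from this view, z=.07
Sb=[(360+(x-400)/k,130+y/k) for x,y in[(492,231),(638,343),(743,281)]]
print("base",ray(s,Sb,.07).round(4).tolist())
E
```

```text
expected [[0.5905, 0.2925], [0.6159, 0.1958], [0.4551, 0.257], [0.4805, 0.1603]]
scene [[0.4934, 0.1545, 0.1939], [0.6232, 0.191, 0.1939]]
top [[0.4808, 0.1576, 0.1939]]
base [[0.4953, 0.1553, 0.07], [0.6264, 0.1907, 0.07], [0.6034, 0.2876, 0.07]]
```

The frame's cups and the base's cups agree within about 3 mm. I'll lower until the feet are just above the rims and look again.

```bash
python3 -m handwheel '[{"dx":0,"dy":0,"dz":0.08,"roll":0},{"dx":0,"dy":0,"dz":0.15,"roll":0},{"dx":0,"dy":0,"dz":0.15,"roll":0},{"dx":0,"dy":0,"dz":0.15,"roll":0}]'
python3 - <<'E'
from h import *
s=cam("scene","pics/s4.png");b=s["pixels"][:,:,::-1].copy()
S=6;x0,y0=372,165
crop=cv2.resize(b[y0:y0+100,x0:x0+130],None,fx=S,fy=S,interpolation=cv2.INTER_CUBIC)
th=np.radians(14.7);R=np.array([[np.cos(th),-np.sin(th)],[np.sin(th),np.cos(th)]])
for cx,cy in[(1,1),(1,-1),(-1,1),(-1,-1)]:
    q=np.array([[cx*.07+a*.02,cy*.05+e*.02] for a,e in[(1,1),(1,-1),(-1,-1),(-1,1)]])@R.T+[.5355,.2267]
    for z,col in((.07,(0,0,255)),(.0758+.103,(255,0,0))):
        u=(proj(s,np.c_[q,np.full(4,z)])-[x0-.5,y0-.5])*S
        cv2.polylines(crop,[u.astype(int)],True,col,1)
cv2.imwrite("pics/g4.png",crop)
E
```

```text
time_s: 10.22
position: [0.5355, 0.2266, 0.1967]
eef_rot: [3.14, -0.006, -2.884]
contact_force: [-0.1, 0.2, -5.9]
width: 0.0118
```

View pics/g4.png

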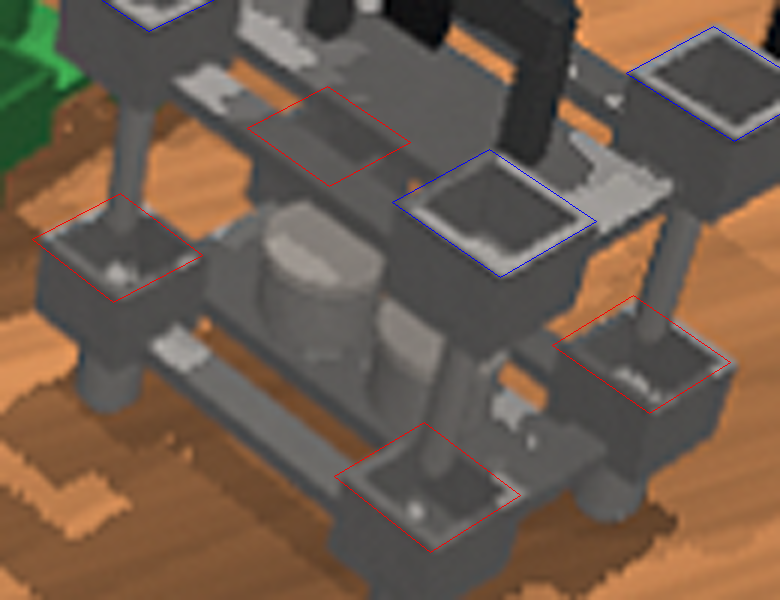

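The outlines predicted from my poses match the upper rims (blue) and base rims (red) to within about 1 px, and the feet hang over the cups. I'll lower gently.

```bash
python3 -m handwheel '[{"dx":0,"dy":0,"dz":0.06,"roll":0},{"dx":0,"dy":0,"dz":0.12,"roll":0},{"dx":0,"dy":0,"dz":0.18,"roll":0},{"dx":0,"dy":0,"dz":0.24,"roll":0},{"dx":0,"dy":0,"dz":0.27,"roll":0},{"dx":0,"dy":0,"dz":0.28,"roll":0},{"dx":0,"dy":0,"dz":0.28,"roll":0}]'
python3 -m handwheel '[{"dx":0,"dy":0,"dz":0.01,"roll":0},{"dx":0,"dy":0,"dz":0.02,"roll":0},{"dx":0,"dy":0,"dz":0.02,"roll":0},{"dx":0,"dy":0,"dz":0.02,"roll":0}]'
```

```text
time_s: 11.15
position: [0.5356, 0.2267, 0.1691]
eef_rot: [3.14, -0.005, -2.884]
contact_force: [-0.5, -0.2, -6.7]
width: 0.0114
time_s: 11.65
position: [0.5356, 0.2267, 0.1671]
eef_rot: [3.14, -0.005, -2.884]
contact_force: [0.4, -0.4, -6.5]
width: 0.0115
```

```bash
python3 -m handwheel '[{"dx":0,"dy":0,"dz":0.01,"roll":0},{"dx":0,"dy":0,"dz":0.015,"roll":0},{"dx":0,"dy":0,"dz":0.015,"roll":0},{"dx":0,"dy":0,"dz":0.015,"roll":0}]'
python3 -m handwheel '[{"dx":0,"dy":0,"dz":0.01,"roll":0},{"dx":0,"dy":0,"dz":0.01,"roll":0},{"dx":0,"dy":0,"dz":0.01,"roll":0},{"dx":0,"dy":0,"dz":0.01,"roll":0}]'
```

```text
time_s: 12.15
position: [0.5357, 0.2268, 0.1658]
eef_rot: [3.139, -0.005, -2.884]
contact_force: [-0.8, 0.9, -4.8]
width: 0.0114
time_s: 12.65
position: [0.5357, 0.2269, 0.1651]
eef_rot: [3.139, -0.005, -2.884]
contact_force: [-2.9, 0.8, -0.2]
width: 0.0115
```

```bash
python3 -m handwheel '[{"dx":0,"dy":0,"dz":0.01,"roll":0},{"dx":0,"dy":0,"dz":0.01,"roll":0},{"dx":0,"dy":0,"dz":0.01,"roll":0},{"dx":0,"dy":0,"dz":0.01,"roll":0}]'
python3 - <<'E'
from h import *
a=cam("top","pics/t5.png")["pixels"][:,:,::-1];b=cam("scene","pics/s5.png")["pixels"][:,:,::-1]
cv2.imwrite("pics/g5.png",np.hstack([cv2.resize(a[150:330,120:260],(400,514)),cv2.resize(b[130:310,360:500],(400,514))]))
E
```

```text
time_s: 13.15
position: [0.5358, 0.2269, 0.1651]
eef_rot: [3.139, -0.004, -2.883]
contact_force: [-6.0, -0.7, 5.0]
width: 0.0115
```

View pics/g5.png

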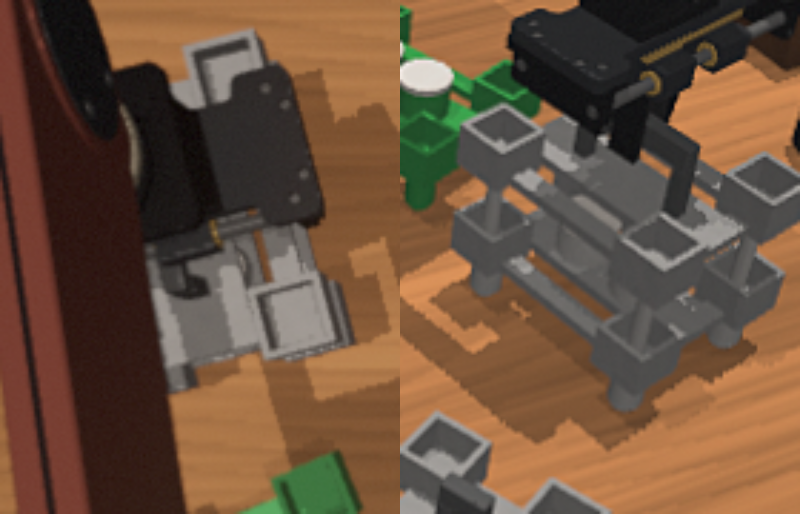

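The TCP is at 0.1651 m, which matches the expected seated height. The load has come off the wrist and the picture shows all the visible feet inside their cups. Releasing now.

```bash
python3 -m handwheel '[{"dx":0,"dy":0,"dz":0,"roll":0},{"dx":0,"dy":0,"dz":0,"roll":0},{"dx":0,"dy":0,"dz":0,"roll":0},{"dx":0,"dy":0,"dz":0,"roll":0},{"dx":0,"dy":0,"dz":0,"roll":0},{"dx":0,"dy":0,"dz":0,"roll":0},{"dx":0,"dy":0,"dz":0,"roll":0},{"dx":0,"dy":0,"dz":0,"roll":0}]' 0 20
python3 -m handwheel '[{"dx":0,"dy":0,"dz":-0.1,"roll":0},{"dx":0,"dy":0,"dz":-0.3,"roll":0},{"dx":0,"dy":0,"dz":-0.6,"roll":0},{"dx":0,"dy":0,"dz":-0.9,"roll":0},{"dx":0,"dy":0,"dz":-1,"roll":0},{"dx":0,"dy":0,"dz":-1,"roll":0}]'
python3 -m handwheel '[{"dx":0.5,"dy":0,"dz":0,"roll":0},{"dx":1,"dy":0.5,"dz":0,"roll":0},{"dx":1,"dy":1,"dz":0,"roll":0},{"dx":1,"dy":1,"dz":0,"roll":0}]'
python3 - <<'E'
from h import *
a=cam("top","pics/t6.png")["pixels"][:,:,::-1];b=cam("scene","pics/s6.png")["pixels"][:,:,::-1]
cv2.imwrite("pics/g6.png",np.hstack([cv2.resize(a[150:330,120:260],(400,514)),cv2.resize(b[130:310,360:500],(400,514))]))
E
```

```text
time_s: 14.25
position: [0.5358, 0.2269, 0.1651]
eef_rot: [3.139, -0.004, -2.883]
contact_force: [-0.5, -0.2, 0.1]
width: 0.0825
time_s: 15.0
position: [0.5368, 0.2269, 0.2663]
eef_rot: [3.139, -0.002, -2.884]
contact_force: [0.3, -1.1, -0.4]
width: 0.0874
time_s: 15.5
position: [0.412, 0.3004, 0.2654]
eef_rot: [3.139, -0.004, -2.879]
contact_force: [-0.5, -0.3, 0.1]
width: 0.0873
```

View pics/g6.png

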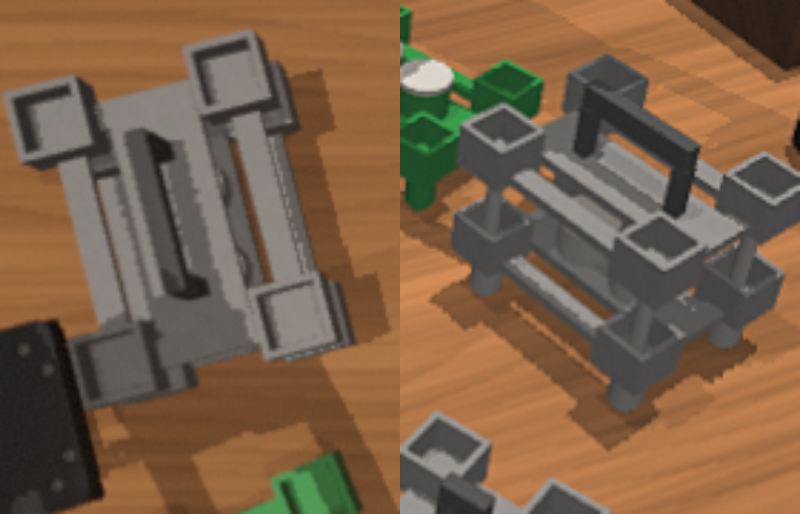

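View pics/t6.png

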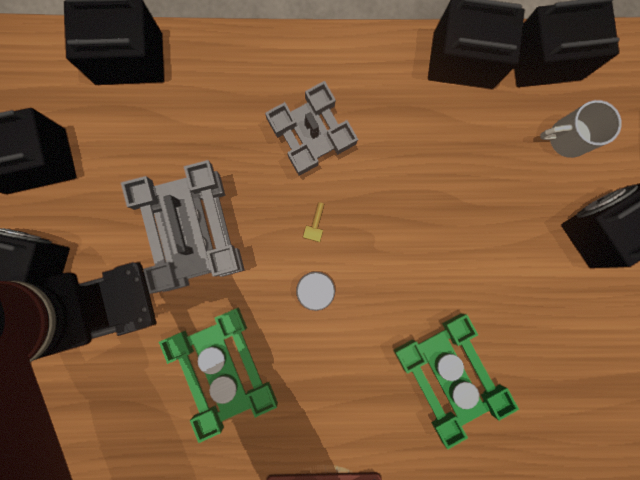

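```bash
python3 - <<'E'
from h import *
t=cam("top");k=400/140
P=ray(t,[(120+x/k,150+y/k) for x,y in[(51,122),(228,75),(294,316)]],.148)
print(P.round(4),"centre",((P[0]+P[2])/2).round(4), np.linalg.norm(P[0]-P[1]),np.linalg.norm(P[1]-P[2]),np.degrees(np.arctan2(*(P[1]-P[2])[[1,0]])))
s=bot.sense();print(s["contact_force"],s["width"],s["joint_vel"].round(3))
bot.close_job()
E
```

```text
[[0.5884 0.2913 0.148 ]
 [0.6143 0.1958 0.148 ]
 [0.4804 0.1591 0.148 ]] centre [0.5344 0.2252 0.148 ] 0.09903962675403226 0.1388971567922819 15.318094890755908
[ 0.77990911 -0.2297633  -0.01871   ] 0.08723117457986458 [-0.023  0.    -0.006  0.003  0.001  0.003]
the job is handed in; nothing more can be done
```

The larger frame is stacked on the grey base frame, and I handed the job in at about 15.6 s on the robot's clock. I picked it up by its handle, lowered it until the wrist had lost the frame's roughly 6 N and read about 5 N upward, then let go and backed the arm off.

Last checks:
- **Height:** the tool stopped at 0.1651 m, where about 0.165 m is expected with the feet on the cup floors.
- **Position:** the frame's centre in the top view is (0.534, 0.225), against the base at (0.5355, 0.2267), so about 2 mm off.
- **Angle:** the long sides measure 15.3° for the frame and about 14.6° for the base. The frame's cup spacings came out at 99 and 139 mm, close to the expected 100 and 140.
- **Surroundings:** the small frame and both green look-alikes appear in the same place in the top view. The gripper is open and clear, with contact force within noise.

During transport, one hand-picked set of scene-camera points was off by about 10 mm. Upper and base cups were shifted equally, so I put it down to rough picking. A check with projected outlines then agreed to about 1 px.

I did not measure tilt separately. The frame only looks level in both views.

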